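# Clamp the scale bar on the measuring stage

## Task

The scale bar on the measuring stage has been left short of its end stop: slide it along its channel until it is fully home against the stop, and only then flip the red cam lever over past centre so that it snaps down and clamps the bar there. Do not bump the microscope that overhangs the lever, leave the other things on the table where they are, and finish with your hand clear.

Things in the scene. Friction and masses are not known exactly. Their poses are not given: they have to be found in the camera images.
- stage: Grey measuring stage fixed to the table: base plate 240 (x) by 380 (y, -170 to +210) by 30 mm thick. Origin on the underside, z up; it stands turned: stage y points roughly away from the robot, stage x roughly to the robot's right. On it, along y, a 33 mm wide channel for the bar: fence face at x=67 (20 high), low lip face at x=34 (5 high), y -95 to 95, open at -y. Offsets in mm, stage frame.
- microscope: White and black microscope fixed to the stage, same origin and axes. Arm and black head overhang the stage: x -30 to 75, y -30 to 201, z 185 to 245 mm; objective at x=52, y=0, radius 17, down to z=115; column x -15 to 60, y 155 to 201. Do not push it (8 N). An upright gripper does not fit: tilt the tool about 35 degrees, hand on the stage's -x side, fingertips towards +x and down.
- pivot (a point): Centre of the lever's pivot (stage x=-75, y=0, z=65 mm); its axis is parallel to the stage's y. It lies between two steel cheek plates: stage x -103 to -47, y out to +-23, up to z=80 mm. Beyond them a plunger guide block: x -35 to -5, y +-15, up to z=56.
- clamp_lever (a joint): Red cam lever, rad. 0 (open): leans 30 degrees from upright to stage -x. Grows as it swings up, over and down to +x; at 1.65 (clamped, end) it points to +x, 25 degrees above level. Starts at 0 to 0.25. Light to about 0.4, then a spring resists, up to 0.35 N m (5 N at 70 mm). Centre at 1.30: past it, it snaps to 1.65 and stays; let go before 1.15 it springs back to about 0.2.
- lever_grip (a point): Point on the centre line of the lever's red grip, 80 mm from the pivot. The lever is a round bar reaching 114 mm from the pivot: red grip 19 mm thick from 50 mm outward, steel shank 14 mm thick below it. Push it from its -x side or pinch it along y.
- clamp_pad: Rubber pad, 17 mm across, on a spring plunger at stage y=0, z=45 mm, driven by the lever towards +x. Origin at the centre of its face, at stage x=32.5 mm when open; it moves up to 12 mm and presses the bar on the fence with about 35 N when clamped.
- scale_bar: Loose aluminium scale bar with a green graduated strip, 30 (x) by 170 (y) by 25 mm (z), about 0.33 kg, lying in the stage's channel on the base plate (underside at z=30 mm), its y along the stage's y. Origin at the centre of its underside.
- bar_push_end (a point): Centre of the bar's -y end face, the one to push on; 12.5 mm above its underside, world height 42.5 mm.
- bar_stop_end (a point): Centre of the bar's +y end face, 12.5 mm above its underside; it starts 20 to 45 mm short of the stop.
- stop_face (a point): Point on the dark end stop's face that the bar's end must touch (stage x=52, y=80, z=42.5 mm; axes as the stage's). The stop spans x 27 to 81, up to z=58.
- spare_bar: Bystander: loose brass bar 25 by 130 by 20 mm, beside the stage. Origin at the centre of its underside.
- plug_gauge: Bystander: steel plug gauge standing upright, 28 mm across, 100 mm tall. Origin at the centre of its underside.
- ring_gauge: Bystander: dark steel ring, 70 mm across, 25 mm high, lying flat. Origin at the centre of its underside.
- cleaner_bottle: Bystander: blue bottle, 48 mm across, 110 mm tall. Origin at the centre of its underside.
- dust_brush: Bystander: brush 160 mm long lying flat. Origin at the middle of its underside.
- mouse: Bystander: black computer mouse, 100 by 60 by 30 mm. Origin at the centre of its underside.
- gauge_case: Bystander: dark wooden case, 90 by 140 by 45 mm. Origin at the centre of its underside.

How it is judged:
On the way, in this order (a step that is already met when the one before it is completed fails the run):
1. the bar is home against the end stop (within 3 mm) with the lever still open (y of bar_stop_end in the frame of stop_face above -0.003 m and value of joint clamp_lever below 0.6 rad), for 0.2 s.
2. the lever has snapped past centre (value of joint clamp_lever above 1.55 rad), for 0.2 s.
At the end, for the whole second after the job is handed in: The bar lies flat in its channel with its end within 3 mm of the stop, at rest; the lever is snapped over (joint above 1.55 rad) and the pad presses the bar with more than 15 N (y of bar_stop_end in the frame of stop_face above -0.003 m and value of joint clamp_lever above 1.55 rad and contact force between clamp_pad and scale_bar above 15 N and z of scale_bar in the frame of stage below 0.034 m and linear speed of scale_bar below 0.01 m/s); the robot touches nothing.
It fails at once if the microscope is bumped (more than 8 N) (contact force between any of the arm, the fingers and microscope above 8 N).
It fails at once if a bystander is moved by more than 20 mm (distance of any of spare_bar, plug_gauge, ring_gauge, cleaner_bottle, dust_brush, mouse, gauge_case from where it was at the start of the episode above 0.02 m).
It also fails if it takes over 50 s, if anything falls off the work surface, if the arm or the gripper's body presses on something with over 40 N, if the wrist force passes 120 N, or if a joint passes its speed limit or range.

## Robot

A 7-joint arm with a two-finger parallel gripper is mounted at the origin on the work surface. World frame = base frame: x ahead of the robot, y to its left, z up, the work surface at z = 0. Lengths are in m, angles in rad, forces in N, time in s.
With the tool pointing down it reaches from about 0.4 to 0.85 m from the base axis. Payload 4.5 kg.
Tool frame: the origin (TCP) lies at the very end of the fingers, on their centre line; the grasp point (between the pads) lies 19 mm behind it; z points along the fingers, y is the line along which they close (so a half turn about z gives the same grasp; the last joint's range is limited). The gripper opens to 85 mm and grips with 20 to 120 N. Pads are 22 mm wide; open, the fingers measure 114 mm over their backs; the gripper's body (76 mm by 85 mm) begins 54 mm behind the grasp point. The pads swing forward as they close: fully open they stand 13 mm farther back than shut.
Start: joints at [-1.218, 0.689, -0.195, 1.565, 0.157, 0.902, -0.215], TCP at [0.196, 0.594, 0.231] pointing down, gripper open.
Joint ranges: [-3.01, 3.01], [-0.46, 2.08], [-1.47, 1.51], [0.13, 2.56], [-1, 4.14], [0.04, 2.09], [-2.66, 2.66]. Speed limits (rad/s): [2.57, 2.57, 3.14, 3.14, 3.14, 3.14, 3.14].

## Interface

Orientations are given as a unit quaternion [x, y, z, w].
In Python, from plant import ctrl, vision, ticket, monitor gives the robot as it stands (ctrl), with the cameras (vision), the job (ticket) and the readings (monitor).
- The arm moves only by the shell command python3 shift.py 'ROWS' [FORCE]. ROWS is a JSON list of rows, 1 to 20 of them, each an object with the fields rx, ry, rz (a rotation vector in parts of the range, where 1.0 means 2 pi rad), sx, sy, sz (the shift in normalised numbers (1 is 0.6 m)), jaw (the finger opening in m); a field left out counts as zero (the opening has to be given); each row is the pose to reach, as a shift and turn from the pose commanded when the command began, along the tool's axes at that moment; what a row does not reach only later rows make up. A row lasts 1/8 s, in which the tool goes at most 0.0625 m and 0.188 rad, less where a joint would pass 70% of its speed; a pose out of reach is approached as far as the arm can. The fingers move at their own pace and stop on an object; FORCE is the grip in N (left out, the last holds). Time passes only in rows, so rows that do not move let the fingers close. It prints the time, the measured TCP pose, the force, the opening and the grip force at its end. No shift or turn number may pass 1 either way. Input that does not fit is refused with a message, and nothing moves.
- monitor.state(): the state, without advancing time (a new reading comes with each control period).
- vision.get_image(name): name is "scene" or "top" or "wrist"; returns (picture, depth): 384x512x3 uint8, red, green, blue; 384x512 float32, m along the optical axis (not along the pixel's ray), 0 where there is no reading.
- vision.calibration(name): a dict with "camera_matrix" (3x3 intrinsics, pixels), "extrinsics" (4x4, takes a point from camera to world coordinates). Camera axes: x right, y down, z forward; pixel columns grow to the right and rows downward; lengths in m; the calibration is good to about 2 mm. A picture is of the moment at which its call begins: read the wrist's pose just before it. calibration takes no time and is no camera call; for the wrist camera it gives the pose at the moment of the call.
- ticket.finish_job(): hands the job in; it is judged then, once.
The state is a dict: "clock": time; "joint_pos": joint angles; "joint_vel": joint speeds; "tau": joint torques, N m; "position": TCP position; "orientation": TCP orientation; "ft_force": force on the tool from outside, world axes, zero at the start; "moment": the same for the moment, N m; "grip_width": finger opening in m; "grasp_force": force on a finger pad.
Only numpy, scipy, OpenCV 4.12 (cv2) and the standard library are available. Lean on these libraries where they do the work, as an engineer would, in place of code of your own. Each camera call takes 0.05 s, during which the arm holds its last target. There are 200 camera calls.

## Working session

There is one attempt and no reset: what is moved stays moved. The work goes in short steps, Python scripts to look and compute and a shell command to move; the robot and the scene stay as the last step left them, time stands still between calls to the robot, and variables do not carry over. Pictures are saved under pics/ and viewed, at most 10 in all, crops included, and the job is handed in when it is done.

```bash
ls; mkdir -p pics; python3 - <<'E'
from plant import ctrl, vision, ticket, monitor
import cv2,numpy as np
print(monitor.state())
for n in("scene","top"):
    im,d=vision.get_image(n);c=vision.calibration(n)
    cv2.imwrite(f"pics/{n}0.png",im[:,:,::-1]);np.savez(f"pics/{n}0.npz",im=im,d=d,K=c["camera_matrix"],T=c["extrinsics"])
    print(n,c)
E
```

```text
pics
plant.py
shift.py
{'clock': 0.0, 'joint_pos': array([-1.21822114,  0.69001146, -0.19448548,  1.56639161,  0.15725321,
        0.90246461, -0.2151333 ]), 'joint_vel': array([ 0.00066523, -0.00158237, -0.00178251,  0.00114745,  0.00050601,
        0.00087497, -0.00044858]), 'tau': array([-5.59865020e-04, -5.39601159e+01, -1.26645036e+00, -1.58544928e+01,
        9.18960432e-03,  9.40427795e-03, -3.15401917e-05]), 'position': array([0.19571886, 0.59286061, 0.23045348]), 'orientation': array([ 1.58710595e-01,  9.87324695e-01, -9.40522366e-04, -9.36843125e-05]), 'ft_force': array([-0.43691465,  0.35165091, -0.56498111]), 'moment': array([-0.02962135,  0.03591675, -0.01697636]), 'grasp_force': 0.0, 'grip_width': 0.08498180563746685}
scene {'camera_matrix': array([[482.85294116,   0.        , 256.25820931],
       [  0.        , 482.85294116, 191.24105555],
       [  0.        ,   0.        ,   1.        ]]), 'extrinsics': array([[ 8.51651655e-01, -3.74977102e-01,  3.66171588e-01,
         1.17258547e-01],
       [-5.24108092e-01, -6.08777045e-01,  5.95567978e-01,
        -8.70591035e-01],
       [-4.07497203e-04, -6.99129946e-01, -7.14994512e-01,
         1.06877249e+00],
       [ 0.00000000e+00,  0.00000000e+00,  0.00000000e+00,
         1.00000000e+00]])}
top {'camera_matrix': array([[424.25348704,   0.        , 251.92035709],
       [  0.        , 424.25348704, 194.92406422],
       [  0.        ,   0.        ,   1.        ]]), 'extrinsics': array([[-0.0125844 , -0.999471  ,  0.02998924,  0.54133122],
       [-0.99973467,  0.01315508,  0.01890878, -0.06988141],
       [-0.01929329, -0.02974333, -0.99937135,  1.42903571],
       [ 0.        ,  0.        ,  0.        ,  1.        ]])}
```

View pics/scene0.png

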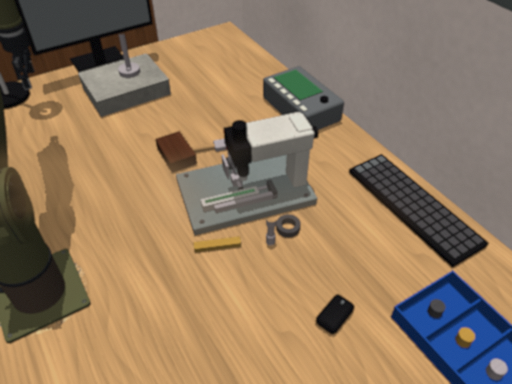

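View pics/top0.png

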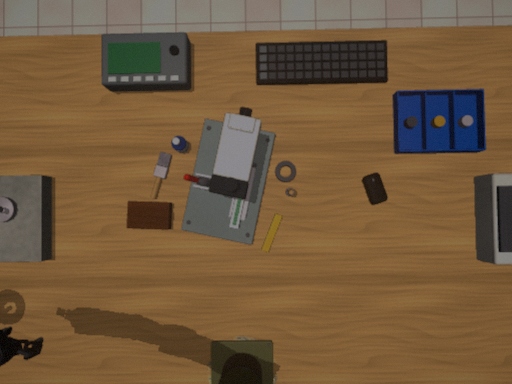

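The scene view shows the stage with the microscope at about (245,170), the lever on its far side, and the brass bar, ring and plug near (215-290,225-245). In the top view the stage corners are near (207,119), (274,132), (252,243) and (182,231). The red lever tip is at (188,178) and the green bar at (237,212).

```bash
cat > h.py <<'E'
import numpy as np,cv2
from scipy.spatial.transform import Rotation as R
def load(n):
    z=np.load(f"pics/{n}.npz");return z["im"],z["d"],z["K"],z["T"]
def cloud(d,K,T):
    v,u=np.indices(d.shape);P=np.stack([(u-K[0,2])/K[0,0]*d,(v-K[1,2])/K[1,1]*d,d],-1)
    return P@T[:3,:3].T+T[:3,3]
E
python3 - <<'E'
from h import *
for n in("top0","scene0"):
    im,d,K,T=load(n);P=cloud(d,K,T)
    hsv=cv2.cvtColor(im,cv2.COLOR_RGB2HSV).astype(int)
    m=(d>0)&(P[...,2]>.02)&(P[...,2]<.04)&(hsv[...,1]<70)&(P[...,0]>.3)&(P[...,0]<.85)&(abs(P[...,1]-.02)<.18)
    k,l,s,c=cv2.connectedComponentsWithStats(m.astype(np.uint8));b=1+np.argmax(s[1:,4]);m=l==b
    q=P[m];print(n,"n",m.sum(),"z",np.median(q[:,2]))
    r=cv2.minAreaRect(q[:,:2].astype(np.float32));print(r,cv2.boxPoints(r))
    g=(hsv[...,0]>45)&(hsv[...,0]<85)&(hsv[...,1]>70)&(abs(P[...,0]-.55)<.25)&(abs(P[...,1]-.02)<.15)&(P[...,2]>.01)
    rd=((hsv[...,0]<5)|(hsv[...,0]>174))&(hsv[...,1]>150)&(P[...,2]>.05)&(abs(P[...,0]-.55)<.25)
    for nm,mm in(("green",g),("red",rd)):
        q=P[mm]
        if len(q):
            print(nm,len(q),q.mean(0),q.min(0),q.max(0));print(cv2.boxPoints(cv2.minAreaRect(q[:,:2].astype(np.float32))))
E
```

```text
top0 n 3683 z 0.028909161261938543
((0.63083416223526, 0.036428749561309814), (0.2374444454908371, 0.3774447441101074), 77.30109405517578) [[ 0.42062974 -0.037903  ]
 [ 0.7888417  -0.12087576]
 [ 0.8410386   0.1107605 ]
 [ 0.4728266   0.19373326]]
green 65 [ 0.53378425 -0.00479253  0.24524611] [ 0.49230967 -0.06988141  0.04985238] [0.57303519 0.01545263 1.42903571]
[[ 0.49085158  0.01458118]
 [ 0.54133123 -0.06988141]
 [ 0.5931583  -0.03890657]
 [ 0.54267865  0.04555602]]
red 62 [0.63340614 0.13944176 0.14827694] [0.62561673 0.12191389 0.10860679] [0.64218555 0.15644837 0.17747211]
[[0.6214891  0.12532476]
 [0.63524586 0.12103868]
 [0.64515084 0.15283012]
 [0.6313941  0.1571162 ]]
scene0 n 5022 z 0.028746570149486006
((0.6320477724075317, 0.034359127283096313), (0.2461088001728058, 0.37952300906181335), 77.47689056396484) [[ 0.42011866 -0.04462102]
 [ 0.7906123  -0.12691426]
 [ 0.84397686  0.11333928]
 [ 0.47348326  0.19563252]]
green 3 [ 0.62381282 -0.01340757  0.0545014 ] [ 0.61679168 -0.01484651  0.05401215] [ 0.62867446 -0.01174666  0.05493983]
[[ 0.6167917  -0.01174666]
 [ 0.6286745  -0.01484651]
 [ 0.62879956 -0.01436707]
 [ 0.6169168  -0.01126722]]
red 1 [0.51633494 0.98138776 0.07393677] [0.51633494 0.98138776 0.07393677] [0.51633494 0.98138776 0.07393677]
[[0.51633495 0.98138773]
 [0.51633495 0.98138773]
 [0.51633495 0.98138773]
 [0.51633495 0.98138773]]
```

```bash
cat >> h.py <<'E'
A=np.radians(-12.65);ey=np.array([np.cos(A),np.sin(A),0]);ex=np.array([ey[1],-ey[0],0]);ez=np.array([0,0,1.])
O=np.array([.612,.040,0]);S=np.stack([ex,ey,ez],1)
def w(x,y,z): return O+S@np.array([x,y,z])/1000
def st(p): return (S.T@(np.asarray(p)-O)*1000).round(1)
def tool(z,y):   # stage-frame tool z and (approx) y axis -> world rotation
    z=S@np.array(z,float);z/=np.linalg.norm(z);y=S@np.array(y,float);y-=z*(y@z);y/=np.linalg.norm(y)
    return R.from_matrix(np.stack([np.cross(y,z),y,z],1))
def row(s,Rt,p):
    R0=R.from_quat(s["orientation"]);d=R0.inv().apply(p-s["position"]);print("row",(R0.inv()*Rt).as_rotvec().round(4),d.round(4))
E
python3 - <<'E'
from h import *
from plant import ctrl, vision, ticket, monitor
s=monitor.state();t=np.radians(20)
row(s,tool([0,np.sin(t),-np.cos(t)],[-1,0,0]),w(48,-170,130))
E
```

```text
row [-0.0187 -0.3488 -0.0967] [-0.4041 -0.4589  0.1014]
```

Units first: shifts go in shares of 0.6 m and turns go in shares of 2 pi rad. So -0.459 m is -0.765, -0.404 m is -0.6733, -0.349 rad is -0.0555.

```bash
python3 shift.py '[{"rz": -0.008,"sx": -0.3333,"sy": -0.3833,"jaw": 0.085},{"rz": -0.008,"sx": -0.3333,"sy": -0.3833,"jaw": 0.085},{"rz": -0.008,"sx": -0.3333,"sy": -0.3833,"jaw": 0},{"rz": -0.008,"sx": -0.3333,"sy": -0.3833,"jaw": 0},{"rx": -0.003,"ry": -0.0555,"rz": -0.0154,"sx": -0.6733,"sy": -0.765,"sz": 0.1683,"jaw": 0},{"rx": -0.003,"ry": -0.0555,"rz": -0.0154,"sx": -0.6733,"sy": -0.765,"sz": 0.1683,"jaw": 0},{"rx": -0.003,"ry": -0.0555,"rz": -0.0154,"sx": -0.6733,"sy": -0.765,"sz": 0.1683,"jaw": 0},{"rx": -0.003,"ry": -0.0555,"rz": -0.0154,"sx": -0.6733,"sy": -0.765,"sz": 0.1683,"jaw": 0},{"rx": -0.003,"ry": -0.0555,"rz": -0.0154,"sx": -0.6733,"sy": -0.765,"sz": 0.1683,"jaw": 0},{"rx": -0.003,"ry": -0.0555,"rz": -0.0154,"sx": -0.6733,"sy": -0.765,"sz": 0.1683,"jaw": 0},{"rx": -0.003,"ry": -0.0555,"rz": -0.0154,"sx": -0.6733,"sy": -0.765,"sz": 0.1683,"jaw": 0},{"rx": -0.003,"ry": -0.0555,"rz": -0.0154,"sx": -0.6733,"sy": -0.765,"sz": 0.1683,"jaw": 0},{"rx": -0.003,"ry": -0.0555,"rz": -0.0154,"sx": -0.6733,"sy": -0.765,"sz": 0.1683,"jaw": 0},{"rx": -0.003,"ry": -0.0555,"rz": -0.0154,"sx": -0.6733,"sy": -0.765,"sz": 0.1683,"jaw": 0}]'
python3 - <<'E'
from h import *
from plant import ctrl, vision, ticket, monitor
s=monitor.state();print(st(s["position"]),s["joint_pos"])
im,d=vision.get_image("wrist");c=vision.calibration("wrist")
cv2.imwrite("pics/w1.png",im[:,:,::-1]);np.savez("pics/w1.npz",im=im,d=d,K=c["camera_matrix"],T=c["extrinsics"])
E
```

```text
clock: 1.85
position: [0.4355, 0.0237, 0.1292]
orientation: [0.116, 0.978, -0.021, 0.172]
ft_force: [1.0, 0.6, 0.4]
grip_width: -0.0001
grasp_force: 0.0
[  54.6 -168.6  129.2] [-0.17027394  0.67267457 -0.20295825  2.53681478  2.41772959  0.4699472
 -1.40301124]
```

View pics/w1.png

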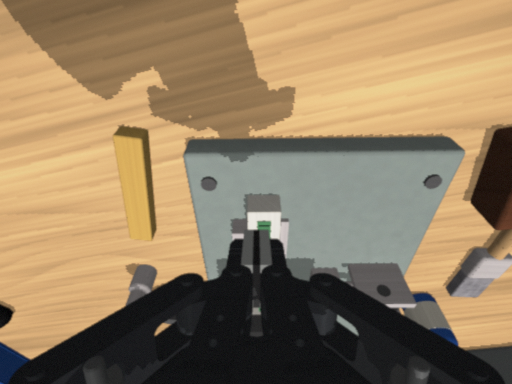

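The wrist view shows the stage's near edge at row 150, the bar's light end with its green strip at about (264,210), and the closed fingers at (258,240). The brass bar is at (135,180). Next I measure the stage and bar in this view.

```bash
python3 - <<'E'
from h import *
from plant import ctrl, vision, ticket, monitor
im,d,K,T=load("w1");P=cloud(d,K,T);q=((P-O)@S)*1000
m=(d>0)
# plate front edge
pl=m&(abs(q[...,2]-30)<5)&(q[...,1]<-130)&(abs(q[...,0])<130)
print("plate z",np.median(q[pl][:,2]))
for c in(205,250,300,350,400,440):
    k=[r for r in range(130,175) if pl[r,c]]; print(c,q[k[0],c].round(1))
for r in (160,175,190):
    k=np.where(pl[r])[0];print(r,q[r,k[0]].round(1),q[r,k[-1]].round(1))
b=m&(q[...,2]>48)&(q[...,2]<60)&(q[...,1]<-95)&(q[...,0]>20)&(q[...,0]<80)
print("bar top n",b.sum(),"z",np.median(q[b][:,2]),"x",np.percentile(q[b][:,0],[1,99]),"ymin",np.percentile(q[b][:,1],[1,5]))
s=monitor.state();t=np.radians(12)
row(s,tool([0,np.sin(t),-np.cos(t)],[-1,0,0]),w(48,-165,85))
E
```

```text
plate z 29.917996516722944
205 [  94.5 -169.6   25.6]
250 [  56.3 -169.9   25. ]
300 [  14.1 -170.6   26.9]
350 [ -28.3 -170.5   25.7]
400 [ -70.2 -170.6   26.4]
440 [-104.3 -170.6   25.2]
160 [ 113.5 -161.5   26.8] [-124.8 -161.    29.1]
175 [ 113.4 -145.5   26.7] [-124.3 -145.5   29.3]
190 [ 111.4 -131.    30. ] [ -97.9 -130.1   31. ]
bar top n 864 z 54.84866796302418 x [29.82502966 64.98997712] ymin [-126.89009605 -126.4714274 ]
row [-0.0014  0.1381 -0.0078] [0.0109 0.0028 0.0435]
```

Scaled: 0.035 m is 0.0583, 0.01 m is 0.0167, 0.14 rad is 0.0223.

```bash
python3 shift.py '[{"ry": 0.0223,"sx": 0.0167,"sz": 0.0583,"jaw": 0},{"ry": 0.0223,"sx": 0.0167,"sz": 0.0583,"jaw": 0},{"ry": 0.0223,"sx": 0.0167,"sz": 0.0583,"jaw": 0},{"ry": 0.0223,"sx": 0.0167,"sz": 0.0583,"jaw": 0}]'
cat > look.py <<'E'
from h import *
from plant import ctrl, vision, ticket, monitor
import sys
n=sys.argv[1]
c=vision.calibration("wrist");s=monitor.state();im,d=vision.get_image("wrist");c2=vision.calibration("wrist")
print("tcp st",st(s["position"]),"cam moved mm",(1e3*(c2["extrinsics"][:3,3]-c["extrinsics"][:3,3])).round(2))
T=c["extrinsics"];K=c["camera_matrix"]
cv2.imwrite(f"pics/{n}.png",im[:,:,::-1]);np.savez(f"pics/{n}.npz",im=im,d=d,K=K,T=T)
E
python3 look.py w2; python3 - <<'E'
from h import *
from plant import ctrl, vision, ticket, monitor
im,d,K,T=load("w2");P=cloud(d,K,T);q=((P-O)@S)*1000
m=(d>0)
pl=m&(abs(q[...,2]-30)<5)&(q[...,1]<-120)&(abs(q[...,0])<132)
print("plate z",np.median(q[pl][:,2]))
for r in range(40,240,15):
    k=np.where(pl[r])[0]
    if len(k): print(r,k[0],q[r,k[0]].round(1),k[-1],q[r,k[-1]].round(1))
b=m&(q[...,2]>48)&(q[...,2]<60)&(q[...,1]<-95)&(q[...,0]>20)&(q[...,0]<80)
print("bar top n",b.sum(),"z",np.median(q[b][:,2]),"x",np.percentile(q[b][:,0],[1,99]),"ymin",np.percentile(q[b][:,1],[1,5]))
s=monitor.state();t=np.radians(12)
row(s,tool([0,np.sin(t),-np.cos(t)],[-1,0,0]),w(48,-165,85))
E
```

```text
clock: 2.4
position: [0.437, 0.0317, 0.0947]
orientation: [0.108, 0.989, -0.01, 0.104]
ft_force: [0.3, -0.4, 0.6]
grip_width: -0.0001
grasp_force: 0.0
tcp st [  46.4 -168.9   94.7] cam moved mm [ 0.21 -0.19 -0.05]
plate z 29.44378790066861
190 165 [ 116.8 -165.2   27.6] 473 [-119.7 -166.4   28.7]
205 168 [ 116.2 -152.    28.5] 467 [-121.5 -151.8   27.2]
220 171 [ 115.8 -137.8   29. ] 460 [-120.7 -137.4   27.8]
235 173 [ 116.8 -121.4   28. ] 454 [-120.6 -122.4   28.6]
  return _methods._mean(a, axis=axis, dtype=dtype,
  ret = ret.dtype.type(ret / rcount)
Traceback (most recent call last):
IndexError: index -1 is out of bounds for axis 0 with size 0
```

```bash
sed -i 's/O=np.array(\[.612,.040,0\])/O=np.array([.6123,.0415,0])/' h.py; python3 - <<'E'
from h import *
from plant import ctrl, vision, ticket, monitor
s=monitor.state();t=np.radians(12);Q=tool([0,np.sin(t),-np.cos(t)],[-1,0,0])
print(st(s["position"]))
for y,z in((-162,60),(-160,40),(-135,40),(-110,40),(-101,40),(-96,40)): row(s,Q,w(49,y,z))
E
```

```text
[  48.1 -168.7   94.6]
row [0.0024 0.     0.0023] [ 0.0007 -0.001   0.0352]
row [0.0024 0.     0.0023] [ 0.0029 -0.001   0.0552]
row [0.0024 0.     0.0023] [-0.0216 -0.0011  0.0604]
row [0.0024 0.     0.0023] [-0.046  -0.0011  0.0656]
row [0.0024 0.     0.0023] [-0.0548 -0.0012  0.0675]
row [0.0024 0.     0.0023] [-0.0597 -0.0012  0.0685]
```

Scaled: 0.0665 m is 0.1108, 0.066 m is 0.11.

```bash
python3 shift.py '[{"sx": 0.0033,"sy": -0.0017,"sz": 0.0467,"jaw": 0},{"sx": 0.005,"sy": -0.0017,"sz": 0.0917,"jaw": 0},{"sx": 0.005,"sy": -0.0017,"sz": 0.0917,"jaw": 0},{"sx": -0.015,"sy": -0.0017,"sz": 0.0967,"jaw": 0},{"sx": -0.035,"sy": -0.0017,"sz": 0.1007,"jaw": 0},{"sx": -0.045,"sy": -0.0017,"sz": 0.1025,"jaw": 0},{"sx": -0.055,"sy": -0.0017,"sz": 0.105,"jaw": 0},{"sx": -0.0633,"sy": -0.0017,"sz": 0.1067,"jaw": 0},{"sx": -0.0717,"sy": -0.0017,"sz": 0.1083,"jaw": 0},{"sx": -0.0783,"sy": -0.0017,"sz": 0.11,"jaw": 0},{"sx": -0.0833,"sy": -0.0017,"sz": 0.1108,"jaw": 0}]'; python3 -c "
from h import *
from plant import ctrl, vision, ticket, monitor
s=monitor.state();print(st(s['position']))"
```

```text
clock: 3.82
position: [0.4998, 0.0158, 0.0392]
orientation: [0.11, 0.988, -0.011, 0.104]
ft_force: [-2.9, 0.3, 1.0]
grip_width: 0.0001
grasp_force: 1.2
[  49.7 -104.1   39.2]
```

Scaled: -0.005 m is -0.0083, -0.004 m is -0.0067.

```bash
for i in 1; do python3 shift.py '[{"sx": -0.0033,"sz": 0.0007,"jaw": 0},{"sx": -0.0067,"sz": 0.0013,"jaw": 0},{"sx": -0.0083,"sz": 0.0017,"jaw": 0},{"sx": -0.0083,"sz": 0.0017,"jaw": 0}]'; done; python3 -c "
from h import *
from plant import ctrl, vision, ticket, monitor
s=monitor.state();print(st(s['position']))"
```

```text
clock: 4.32
position: [0.5048, 0.0147, 0.0394]
orientation: [0.11, 0.988, -0.011, 0.104]
ft_force: [-1.4, 0.0, -0.7]
grip_width: 0.0003
grasp_force: 0.4
[ 49.7 -99.1  39.4]
```

Scaled: -0.004 m is -0.0067, -0.002 m is -0.0033.

```bash
python3 shift.py '[{"sx": -0.0033,"sz": 0.0007,"jaw": 0},{"sx": -0.0067,"sz": 0.0013,"jaw": 0},{"sx": -0.0067,"sz": 0.0013,"jaw": 0}]'; python3 -c "
from h import *
from plant import ctrl, vision, ticket, monitor
s=monitor.state();print(st(s['position']))"
```

```text
clock: 4.7
position: [0.5053, 0.0146, 0.0392]
orientation: [0.109, 0.989, -0.01, 0.101]
ft_force: [-6.7, 0.3, 4.4]
grip_width: 0.0001
grasp_force: 3.4
[ 49.7 -98.5  39.2]
```

Scaled: -0.005 m is -0.0083, -0.003 m is -0.005.

```bash
python3 shift.py '[{"sx": -0.005,"sz": 0.001,"jaw": 0},{"sx": -0.0083,"sz": 0.0017,"jaw": 0},{"sx": -0.0083,"sz": 0.0017,"jaw": 0}]'; python3 -c "
from h import *
from plant import ctrl, vision, ticket, monitor
s=monitor.state();print(st(s['position']))"
```

```text
clock: 5.08
position: [0.5054, 0.0146, 0.0387]
orientation: [0.108, 0.989, -0.009, 0.097]
ft_force: [-14.9, 3.6, 9.8]
grip_width: -0.0001
grasp_force: 7.2
[ 49.7 -98.4  38.7]
```

Force rises with no motion, so the bar is home against the stop. I'll retreat, check the bar, and work out the pre-grasp at the lever.

Scaled: -0.08 m is -0.1333, -0.05 m is -0.0833.

```bash
python3 shift.py '[{"sx": 0.02,"sz": -0.0033,"jaw": 0},{"sx": 0.0833,"sz": -0.0167,"jaw": 0},{"sx": 0.0917,"sz": -0.0833,"jaw": 0},{"sx": 0.0917,"sz": -0.1333,"jaw": 0},{"sx": 0.0917,"sz": -0.1333,"jaw": 0},{"sx": 0.0917,"sz": -0.1333,"jaw": 0}]'; python3 look.py w3; python3 - <<'E'
from h import *
from plant import ctrl, vision, ticket, monitor
im,d,K,T=load("w3");P=cloud(d,K,T);q=((P-O)@S)*1000
b=(d>0)&(q[...,2]>45)&(q[...,2]<62)&(q[...,1]<-70)&(q[...,1]>-140)&(q[...,0]>20)&(q[...,0]<80)
print(b.sum(), q[b].mean(0) if b.any() else 0, np.percentile(q[b][:,1],[1,5]) if b.any() else 0)
s=monitor.state()
for tl,p in((35,(-200,-40,260)),(35,(-115+11-.574*90,0,134-16+.819*90))):
    t=np.radians(tl);row(s,tool([np.sin(t),0,-np.cos(t)],[0,1,0]),w(*p))
print(s["joint_pos"])
E
```

```text
clock: 5.82
position: [0.4456, 0.0281, 0.1063]
orientation: [0.11, 0.988, -0.011, 0.105]
ft_force: [-0.5, 0.1, -0.0]
grip_width: -0.0002
grasp_force: 0.0
tcp st [  49.6 -159.8  106.3] cam moved mm [-0.24 -0.04 -0.27]
77 [ 77.6170778  -90.67271309  48.88772088] [-94.68856081 -94.55949641]
row [ 0.6318 -0.3158  1.4478] [-0.1496  0.25   -0.1252]
row [ 0.6318 -0.3158  1.4478] [-0.1745  0.2055 -0.0501]
[-0.18495896  0.70108726 -0.07714306  2.40033075  2.37856441  0.2044162
 -1.26493181]
```

View pics/w3.png

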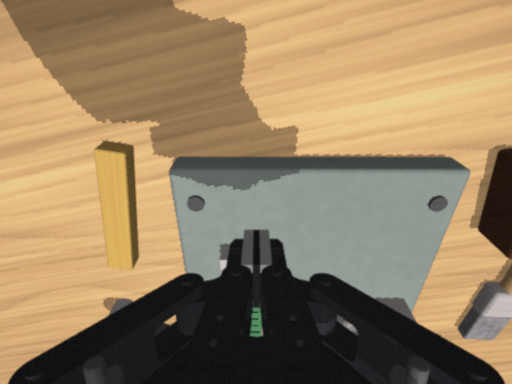

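The bar is now hidden behind the fingers at (256,250); the fence end shows at (223,257) and nothing else was disturbed. Moving to the lever side.

Scaled: 0.25 m is 0.4167, 0.18 m is 0.3, 1.448 rad is 0.2305.

```bash
python3 shift.py '[{"rx": 0.0111,"ry": -0.0064,"rz": 0.0255,"sx": 0.05,"sy": 0.05,"sz": -0.0833,"jaw": 0},{"rx": 0.0223,"ry": -0.0111,"rz": 0.0509,"sx": 0.05,"sy": 0.1,"sz": -0.1667,"jaw": 0},{"rx": 0.0334,"ry": -0.0159,"rz": 0.0764,"sx": 0.05,"sy": 0.2,"sz": -0.2,"jaw": 0},{"rx": 0.0446,"ry": -0.0223,"rz": 0.1019,"sy": 0.3,"sz": -0.2083,"jaw": 0},{"rx": 0.0557,"ry": -0.0279,"rz": 0.1273,"sx": -0.0833,"sy": 0.4167,"sz": -0.2083,"jaw": 0},{"rx": 0.0668,"ry": -0.0334,"rz": 0.1528,"sx": -0.1667,"sy": 0.4167,"sz": -0.2083,"jaw": 0.05},{"rx": 0.078,"ry": -0.039,"rz": 0.1783,"sx": -0.25,"sy": 0.4167,"sz": -0.2083,"jaw": 0.05},{"rx": 0.0891,"ry": -0.0446,"rz": 0.2037,"sx": -0.25,"sy": 0.4167,"sz": -0.2083,"jaw": 0.05},{"rx": 0.1006,"ry": -0.0503,"rz": 0.2305,"sx": -0.25,"sy": 0.4167,"sz": -0.2083,"jaw": 0.05},{"rx": 0.1006,"ry": -0.0503,"rz": 0.2305,"sx": -0.25,"sy": 0.4167,"sz": -0.2083,"jaw": 0.05},{"rx": 0.1006,"ry": -0.0503,"rz": 0.2305,"sx": -0.25,"sy": 0.4167,"sz": -0.2083,"jaw": 0.05},{"rx": 0.1006,"ry": -0.0503,"rz": 0.2305,"sx": -0.25,"sy": 0.4167,"sz": -0.2083,"jaw": 0.05},{"rx": 0.1006,"ry": -0.0503,"rz": 0.2305,"sx": -0.25,"sy": 0.4167,"sz": -0.2083,"jaw": 0.05}]'; python3 look.py w4; python3 - <<'E'
from h import *
from plant import ctrl, vision, ticket, monitor
s=monitor.state();print(s["joint_pos"])
t=np.radians(35);row(s,tool([np.sin(t),0,-np.cos(t)],[0,1,0]),w(-115+11-.574*90,0,134-16+.819*90))
for n in("w4",):
    im,d,K,T=load(n);P=cloud(d,K,T);q=((P-O)@S)*1000
    hsv=cv2.cvtColor(im,cv2.COLOR_RGB2HSV).astype(int)
    m=((hsv[...,0]<6)|(hsv[...,0]>174))&(hsv[...,1]>140)&(q[...,2]>60)&(abs(q[...,1])<60)&(d>0)
    print("red",m.sum(),q[m].mean(0),np.percentile(q[m],[1,99],axis=0))
E
```

```text
clock: 7.5
position: [0.6172, 0.2443, 0.2575]
orientation: [0.744, 0.596, -0.237, 0.188]
ft_force: [0.3, 0.9, 0.2]
grip_width: 0.0498
grasp_force: 0.0
tcp st [-199.   -39.6  257.5] cam moved mm [-0.66  0.31  0.94]
[-0.7036199   0.98692523  0.18150664  0.98490467  0.26566157  1.62958263
 -0.83215489]
row [-0.0019  0.0024  0.003 ] [0.0026 0.0402 0.0794]
red 653 [-1.13391139e+02 -1.11233699e-01  1.48105110e+02] [[-122.02760145   -7.37855631  109.3533254 ]
 [ -98.79539948    8.32855067  172.15072638]]
```

View pics/w4.png

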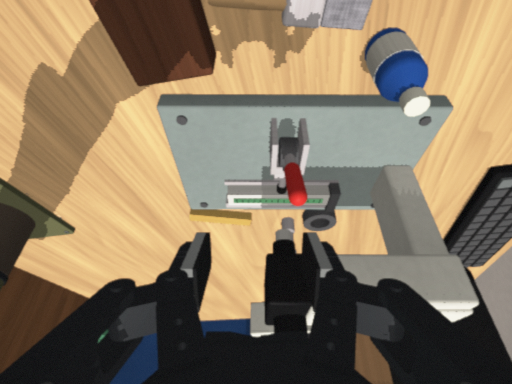

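The lever grip runs from (290,165) to (299,200), between open fingers at (200,260) and (315,270). The bar with its green strip lies along row 200, reaching the dark stop near (335,195); the bottle is at (400,70). Now to measure the lever angle and both bar ends.

```bash
python3 - <<'E'
from h import *
im,d,K,T=load("w4");P=cloud(d,K,T);q=((P-O)@S)*1000
hsv=cv2.cvtColor(im,cv2.COLOR_RGB2HSV).astype(int)
m=((hsv[...,0]<6)|(hsv[...,0]>174))&(hsv[...,1]>140)&(q[...,2]>60)&(abs(q[...,1])<60)&(d>0)
p=q[m];u=np.linalg.svd(p-p.mean(0))[2][0] if len(p)<5000 else 0
print("axis",u,"lean from upright deg",np.degrees(np.arctan2(u[0]*np.sign(u[2]),abs(u[2]))))
print("lean by mean from pivot",np.degrees(np.arctan2(p[:,0].mean()+75,p[:,2].mean()-65)))
g=(hsv[...,0]>40)&(hsv[...,0]<90)&(hsv[...,1]>60)&(abs(q[...,2]-55)<8)&(abs(q[...,0]-52)<25)
print("green y",np.percentile(q[g],[1,99],axis=0))
b=(d>0)&(abs(q[...,2]-55)<2.5)&(abs(q[...,0]-46)<8)&(abs(q[...,1])<140)
print("bar top y",np.percentile(q[b],[.5,99.5],axis=0))
for c in range(222,345,4): 
    k=[r for r in range(180,212)]; print(c,q[200,c].round(0),im[200,c],end=';')
E
```

```text
axis [-0.27001884  0.03010344  0.96238434] lean from upright deg -15.672673544362558
lean by mean from pivot -24.79499270303156
green y [[ 45.80187996 -75.95539324  54.21859067]
 [ 56.82321458  68.86359401  56.41137989]]
bar top y [[ 38.03766514 -87.27155882  53.27178702]
 [ 53.89749041  93.79881408  57.34930871]]
222 [  86. -103.   30.] [155 166 157];226 [ 87. -96.  30.] [135 136 132];230 [ 52. -84.  54.] [241 239 232];234 [ 49. -77.  56.] [117 161 123];238 [ 50. -71.  55.] [ 92 149 104];242 [ 52. -64.  54.] [ 79 125  88];246 [ 50. -57.  55.] [ 94 152 106];250 [ 49. -50.  56.] [ 96 153 107];254 [ 51. -44.  55.] [ 85 134  94];258 [ 51. -37.  55.] [ 95 152 106];262 [ 49. -30.  56.] [ 93 151 105];266 [ 50. -24.  55.] [ 81 127  90];270 [ 49. -17.  56.] [ 93 152 105];274 [ 49. -10.  56.] [ 95 153 108];278 [48. -3. 56.] [ 76 121  86];282 [51.  4. 54.] [ 94 149 105];286 [50. 10. 55.] [ 96 153 107];290 [-112.   -6.  167.] [185  56  47];294 [-117.   -3.  170.] [234  61  54];298 [-118.    1.  171.] [245  78  70];302 [-117.    5.  170.] [238  63  58];306 [-113.    9.  168.] [164 101  73];310 [50. 51. 55.] [ 93 151 105];314 [48. 57. 56.] [ 80 128  89];318 [49. 64. 56.] [ 92 147 102];322 [49. 71. 56.] [119 154 122];326 [50. 78. 55.] [158 155 146];330 [46. 83. 58.] [62 59 59];334 [47. 90. 57.] [65 63 63];338 [46. 96. 58.] [88 92 90];342 [ 87. 118.  29.] [105 112 107];
```

The bar's light end meets the dark stop at y≈80 mm, so it is home. The lever leans about 23–25°. Moving in to pinch it at about 75 mm from the pivot.

```bash
cat >> h.py <<'E'
def lev(phi,tilt,r=75,back=0):
    f,t=np.radians([phi,tilt]);z=np.array([np.sin(t),0,-np.cos(t)])
    g=np.array([-75+r*np.sin(f),0.5,65+r*np.cos(f)])
    return tool(z,[0,1,0]),w(*(g+(19-back)*z))
E
python3 - <<'E'
from h import *
from plant import ctrl, vision, ticket, monitor
s=monitor.state()
row(s,*lev(-23.5,35,back=60));row(s,*lev(-23.5,35))
E
```

```text
row [-0.0019  0.0024  0.003 ] [-0.0057  0.0408  0.115 ]
row [-0.0019  0.0024  0.003 ] [-0.0056  0.0409  0.175 ]
```

Scaled: 0.085 m is 0.1417, 0.06 m is 0.1.

```bash
python3 shift.py '[{"sx": -0.0095,"sy": 0.0683,"sz": 0.0333,"jaw": 0.05},{"sx": -0.0095,"sy": 0.0683,"sz": 0.1,"jaw": 0.05},{"sx": -0.0095,"sy": 0.0683,"sz": 0.1417,"jaw": 0.05},{"sx": -0.0095,"sy": 0.0683,"sz": 0.1417,"jaw": 0.05}]'; python3 look.py w5;python3 - <<'E'
from h import *
from plant import ctrl, vision, ticket, monitor
s=monitor.state()
row(s,*lev(-23.5,35))
im,d,K,T=load("w5");P=cloud(d,K,T);q=((P-O)@S)*1000
hsv=cv2.cvtColor(im,cv2.COLOR_RGB2HSV).astype(int)
m=((hsv[...,0]<6)|(hsv[...,0]>174))&(hsv[...,1]>140)&(q[...,2]>60)&(abs(q[...,1])<60)&(d>0)
p=q[m]
for a in range(100,180,10):
    k=p[abs(p[:,2]-a)<5]
    if len(k)>5:print(a,len(k),np.percentile(k[:,0],[5,50,95]).round(1),np.percentile(k[:,1],[2,98]).round(1))
E
```

```text
clock: 8.05
position: [0.6435, 0.1826, 0.1928]
orientation: [0.744, 0.596, -0.237, 0.187]
ft_force: [0.5, -0.0, -0.0]
grip_width: 0.0498
grasp_force: 0.0
tcp st [-144.5   -0.5  192.8] cam moved mm [0.65 1.48 1.58]
row [-0.0014  0.0005  0.0024] [0.0006 0.0005 0.0921]
110 82 [-104.  -102.1  -99.6] [-5.7  8.4]
120 132 [-108.  -105.1 -101.7] [-6.7  9. ]
130 153 [-111.7 -108.7 -105.1] [-6.6  9.4]
140 170 [-115.2 -112.6 -108.5] [-7.1  9.7]
150 200 [-119.3 -116.6 -112.4] [-6.8  9.5]
160 264 [-122.1 -120.2 -115.8] [-7.2  9.6]
170 324 [-121.2 -117.6 -112. ] [-6.4  9. ]
```

View pics/w5.png

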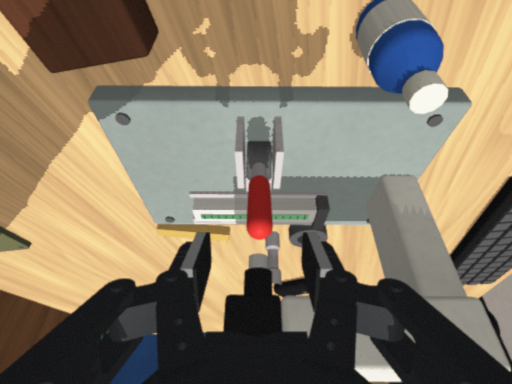

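The lever at (260,205) is centred between the fingers (205 and 312), leaning about 21°. Advance and close.

Scaled: 0.09 m is 0.15, 0.06 m is 0.1.

```bash
python3 - <<'E'
from h import *
from plant import ctrl, vision, ticket, monitor
row(monitor.state(),*lev(-21,35))
E
python3 shift.py '[{"sx": 0.0033,"sy": 0.0017,"sz": 0.05,"jaw": 0.05},{"sx": 0.0033,"sy": 0.0017,"sz": 0.1,"jaw": 0.05},{"sx": 0.005,"sy": 0.0017,"sz": 0.15,"jaw": 0.05},{"sx": 0.005,"sy": 0.0017,"sz": 0.15,"jaw": 0.05},{"sx": 0.005,"sy": 0.0017,"sz": 0.15,"jaw": 0.01},{"sx": 0.005,"sy": 0.0017,"sz": 0.15,"jaw": 0.01},{"sx": 0.005,"sy": 0.0017,"sz": 0.15,"jaw": 0.01},{"sx": 0.005,"sy": 0.0017,"sz": 0.15,"jaw": 0.01},{"sx": 0.005,"sy": 0.0017,"sz": 0.15,"jaw": 0.01}]' 40
python3 - <<'E'
from h import *
from plant import ctrl, vision, ticket, monitor
s=monitor.state();p=st(s["position"]);print(p)
t=np.radians(35);g=p-19*np.array([np.sin(t),0,-np.cos(t)]);v=g-[-75,0,65]
r=np.hypot(v[0],v[2]);ph=np.degrees(np.arctan2(v[0],v[2]));print(r,ph)
for f,tl in((-12,41),(0,49),(10,55),(20,59),(30,60),(38,60),(46,60),(52,59),(57,58)):
    print(f);row(s,*lev(f,tl,r))
E
```

```text
row [-0.0014  0.0005  0.0024] [-0.0026  0.0005  0.0928]
clock: 9.22
position: [0.6358, 0.1383, 0.12]
orientation: [0.745, 0.597, -0.233, 0.187]
ft_force: [-1.8, 3.5, 5.4]
grip_width: 0.018
grasp_force: 39.3
[-99.6   1.7 120. ]
78.98966404071453 -26.705192872280055
-12
row [ 0.0012 -0.1075  0.0007] [-0.0215 -0.0012  0.0053]
0
row [ 0.0013 -0.2471  0.0006] [-0.0386 -0.0012  0.0128]
10
row [ 0.0013 -0.3518  0.0005] [-0.051  -0.0013  0.021 ]
20
row [ 0.0013 -0.4217  0.0005] [-0.0611 -0.0013  0.031 ]
30
row [ 0.0013 -0.4391  0.0005] [-0.0683 -0.0013  0.0428]
38
row [ 0.0013 -0.4391  0.0005] [-0.0723 -0.0013  0.0531]
46
row [ 0.0013 -0.4391  0.0005] [-0.0748 -0.0013  0.0638]
52
row [ 0.0013 -0.4217  0.0005] [-0.0754 -0.0013  0.0722]
57
row [ 0.0013 -0.4042  0.0005] [-0.0752 -0.0013  0.0792]
```

I typed that x shift with the wrong sign, so the pinch is about 6 mm off-centre. Reopening, shifting and re-pinching.

Scaled: -0.006 m is -0.01, 0.003 m is 0.005.

```bash
python3 shift.py '[{"sy": -0.0017,"jaw": 0.05},{"sy": -0.0017,"jaw": 0.05},{"sx": -0.01,"sy": -0.0017,"sz": 0.005,"jaw": 0.05},{"sx": -0.01,"sy": -0.0017,"sz": 0.005,"jaw": 0.05},{"sx": -0.01,"sy": -0.0017,"sz": 0.005,"jaw": 0.05},{"sx": -0.01,"sy": -0.0017,"sz": 0.005,"jaw": 0.01},{"sx": -0.01,"sy": -0.0017,"sz": 0.005,"jaw": 0.01},{"sx": -0.01,"sy": -0.0017,"sz": 0.005,"jaw": 0.01},{"sx": -0.01,"sy": -0.0017,"sz": 0.005,"jaw": 0.01}]' 40
python3 - <<'E'
from h import *
from plant import ctrl, vision, ticket, monitor
s=monitor.state();p=st(s["position"]);print(p)
t=np.radians(35);g=p-19*np.array([np.sin(t),0,-np.cos(t)]);v=g-[-75,0,65]
r=np.hypot(v[0],v[2]);ph=np.degrees(np.arctan2(v[0],v[2]));print(r,ph)
for f,tl in((-12,41),(0,49),(10,55),(20,59),(30,60),(38,60),(46,60),(52,59),(57,58)):
    print(f);row(s,*lev(f,tl,r))
E
```

```text
clock: 10.35
position: [0.6337, 0.1299, 0.1195]
orientation: [0.745, 0.596, -0.234, 0.188]
ft_force: [4.0, -0.6, -0.6]
grip_width: 0.0181
grasp_force: 39.4
[-90.9   1.5 119.5]
75.01385716363212 -20.930793011101173
-12
row [ 1.200e-03 -1.053e-01 -1.000e-04] [-0.0131 -0.001   0.0036]
0
row [ 1.200e-03 -2.449e-01 -2.000e-04] [-0.0294 -0.0011  0.0108]
10
row [ 1.200e-03 -3.497e-01 -3.000e-04] [-0.0413 -0.0011  0.0186]
20
row [ 1.200e-03 -4.195e-01 -3.000e-04] [-0.051  -0.0011  0.0281]
30
row [ 1.200e-03 -4.369e-01 -3.000e-04] [-0.0578 -0.0011  0.0393]
38
row [ 1.200e-03 -4.369e-01 -3.000e-04] [-0.0616 -0.0011  0.049 ]
46
row [ 1.200e-03 -4.369e-01 -3.000e-04] [-0.0639 -0.0011  0.0592]
52
row [ 1.200e-03 -4.195e-01 -3.000e-04] [-0.0645 -0.0011  0.0672]
57
row [ 1.20e-03 -4.02e-01 -3.00e-04] [-0.0642 -0.0011  0.0739]
```

Scaled: -0.0413 m is -0.0688, -0.013 m is -0.0217, -0.35 rad is -0.0557.

```bash
python3 shift.py '[{"ry": -0.008,"sx": -0.0108,"sz": 0.0025,"jaw": 0.01},{"ry": -0.0167,"sx": -0.0217,"sz": 0.006,"jaw": 0.01},{"ry": -0.0279,"sx": -0.0358,"sz": 0.0117,"jaw": 0.01},{"ry": -0.039,"sx": -0.049,"sz": 0.018,"jaw": 0.01},{"ry": -0.0477,"sx": -0.0592,"sz": 0.0242,"jaw": 0.01},{"ry": -0.0557,"sx": -0.0688,"sz": 0.031,"jaw": 0.01},{"ry": -0.0557,"sx": -0.0688,"sz": 0.031,"jaw": 0.01}]'
python3 - <<'E'
from h import *
from plant import ctrl, vision, ticket, monitor
s=monitor.state();p=st(s["position"]);print(p,s["joint_pos"].round(2))
z=S.T@R.from_quat(s["orientation"]).as_matrix()[:,2];g=p-19*z;v=g-[-75,0,65]
r=np.hypot(v[0],v[2]);ph=np.degrees(np.arctan2(v[0],v[2]));print("tilt",np.degrees(np.arctan2(z[0],-z[2])),r,ph)
for f,tl in((20,59),(30,60),(38,60),(46,60),(52,59),(57,58)):
    print(f);row(s,*lev(f,tl,75))
E
```

```text
clock: 11.22
position: [0.6246, 0.0889, 0.1285]
orientation: [0.692, 0.555, -0.359, 0.29]
ft_force: [4.6, 4.9, 5.6]
grip_width: 0.0182
grasp_force: 39.9
[-49.    1.6 128.5] [-0.66  1.21  0.3   1.17  0.43  1.46 -0.87]
tilt 54.994490316064066 75.12787970565522 7.985788852865143
20
row [ 0.0047 -0.0699  0.0003] [-0.0068 -0.0012  0.0147]
30
row [ 0.0047 -0.0874  0.0003] [-0.0094 -0.0012  0.0275]
38
row [ 0.0047 -0.0874  0.0003] [-0.0096 -0.0013  0.038 ]
46
row [ 0.0047 -0.0874  0.0003] [-0.0083 -0.0013  0.0484]
52
row [ 0.0047 -0.0699  0.0003] [-0.0061 -0.0014  0.056 ]
57
row [ 0.0047 -0.0525  0.0004] [-0.0036 -0.0014  0.0622]
```

Scaled: 0.062 m is 0.1033, 0.061 m is 0.1017, -0.087 rad is -0.0138.

```bash
python3 shift.py '[{"ry": -0.0056,"sx": -0.0067,"sz": 0.01,"jaw": 0.01},{"ry": -0.0111,"sx": -0.0108,"sz": 0.0225,"jaw": 0.01},{"ry": -0.0138,"sx": -0.0142,"sz": 0.0333,"jaw": 0.01},{"ry": -0.0138,"sx": -0.0153,"sz": 0.0447,"jaw": 0.01},{"ry": -0.0138,"sx": -0.0157,"sz": 0.062,"jaw": 0.01},{"ry": -0.0138,"sx": -0.0133,"sz": 0.0792,"jaw": 0.01},{"ry": -0.0111,"sx": -0.01,"sz": 0.0917,"jaw": 0.01},{"ry": -0.0083,"sx": -0.0058,"sz": 0.1017,"jaw": 0.01},{"ry": -0.0083,"sx": -0.0058,"sz": 0.1033,"jaw": 0.01}]'
python3 - <<'E'
from h import *
from plant import ctrl, vision, ticket, monitor
s=monitor.state();p=st(s["position"]);print(p,s["joint_pos"].round(2))
z=S.T@R.from_quat(s["orientation"]).as_matrix()[:,2];g=p-19*z;v=g-[-75,0,65]
r=np.hypot(v[0],v[2]);ph=np.degrees(np.arctan2(v[0],v[2]));print("tilt",np.degrees(np.arctan2(z[0],-z[2])),r,ph,"joint",np.radians(ph+30))
E
```

```text
clock: 12.35
position: [0.6126, 0.0362, 0.0949]
orientation: [0.683, 0.547, -0.377, 0.303]
ft_force: [5.2, 4.2, 0.7]
grip_width: 0.0179
grasp_force: 41.1
[ 5.2  1.5 94.9] [-0.63  1.24  0.31  1.27  0.47  1.36 -0.91]
tilt 57.85530603150005 75.5721775588935 58.03401229361214 joint 1.5364833682646968
```

Past centre at about 1.54. Release and back out along the tool axis.

Units first: shifts go in shares of 0.6 m and turns go in shares of 2 pi rad. So -0.14 m is -0.2333, -0.11 m is -0.1833.

```bash
python3 shift.py '[{"jaw": 0.045},{"jaw": 0.045},{"jaw": 0.045},{"sz": -0.05,"jaw": 0.045},{"sz": -0.1167,"jaw": 0.045},{"sz": -0.1833,"jaw": 0.045},{"sz": -0.2333,"jaw": 0.045},{"sz": -0.2333,"jaw": 0.045}]'; python3 look.py w6; python3 - <<'E'
from h import *
im,d,K,T=load("w6");P=cloud(d,K,T);q=((P-O)@S)*1000
hsv=cv2.cvtColor(im,cv2.COLOR_RGB2HSV).astype(int)
m=((hsv[...,0]<6)|(hsv[...,0]>174))&(hsv[...,1]>140)&(q[...,2]>60)&(abs(q[...,1])<60)&(d>0)
p=q[m];print("red",len(p),p.mean(0),np.percentile(p,[1,99],axis=0),"phi",np.degrees(np.arctan2(p[:,0].mean()+75,p[:,2].mean()-65)))
g=(hsv[...,0]>40)&(hsv[...,0]<90)&(hsv[...,1]>60)&(abs(q[...,2]-55)<8)&(abs(q[...,0]-52)<25)
if g.any(): print("green y",np.percentile(q[g],[1,99],axis=0))
E
```

```text
clock: 13.35
position: [0.6381, 0.1528, 0.1696]
orientation: [0.683, 0.548, -0.377, 0.303]
ft_force: [-0.1, -0.5, -0.3]
grip_width: 0.0451
grasp_force: 0.0
tcp st [-114.3    0.8  169.6] cam moved mm [-0.33 -2.11 -1.02]
red 794 [-13.94543645   1.09628348 102.06645594] [[-38.07590509  -7.49369076  86.8695236 ]
 [ 17.16687568   9.75826961 118.28777308]] phi 58.73790451017716
green y [[ 46.54531373 -76.72193316  54.67857479]
 [ 55.91912701  69.42305089  55.95912045]]
```

View pics/w6.png

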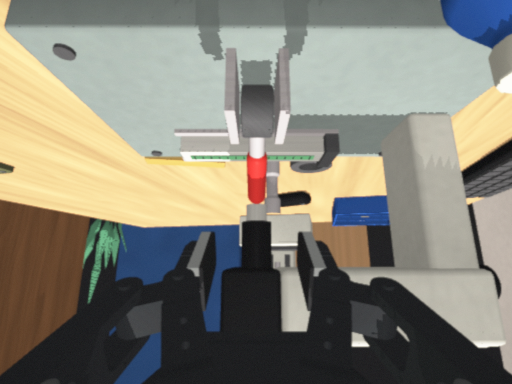

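The lever at (258,180) points over to +x, about 65° from upright after correcting for the visible surface. That is the end position, 1.65. The bar is still against the stop near (325,150), and the hand is clear.

Scaled: -0.05 m is -0.0833, -0.03 m is -0.05.

```bash
python3 shift.py '[{"sz": -0.05,"jaw": 0.045},{"sz": -0.0833,"jaw": 0.045},{"sz": -0.0833,"jaw": 0.045},{"sz": -0.0833,"jaw": 0.045},{"sz": -0.0833,"jaw": 0.045}]' && python3 -c "
from plant import ctrl, vision, ticket, monitor
print(ticket.finish_job())"
```

```text
clock: 14.02
position: [0.6464, 0.1906, 0.1953]
orientation: [0.682, 0.546, -0.38, 0.303]
ft_force: [0.1, 0.3, 0.8]
grip_width: 0.0448
grasp_force: 0.0
the job is handed in; nothing more can be done
None
```

I slid the bar home against the stop, flipped the lever over past centre (about 1.65 rad in the last wrist view), and backed the hand clear before handing the job in at 14 s; no verdict was returned, and the pad's clamping force could not be measured.

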